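Gauge the blind bore of a bead roller

TASK

Check the blind bore in the top of the aluminium bead roller with the depth gauge: push the roller along its slide until the bore lies under the raised depth rod, then press the rod down by its red head until it bottoms out in the bore and keep it pressed against the bottom for at least one second. Then let go and leave the rod standing on the bottom of the bore; leave the green glass, the blue lid, the yellow dish and the mandrel rack where they are.

Things in the scene. Friction and masses are not known exactly. Their poses are not given: they have to be found in the camera images.
- slide: Fixed linear slide: dark steel base 100 x 420 mm with two rails along its own y axis; end buffers 26 mm high. Origin: on the table, straight below the depth rod, mid-plate; z up. A blue column on its +x side (x 62 to 92 mm, 36 mm wide) carries a blue arm, 32 mm wide, over the rails from x = 92 to -18 mm, top 105 mm above the table, which guides the depth rod.
- roller (a joint): Position of the bead roller along the slide (m), growing towards the slide's +y; 0 when the bore is exactly under the depth rod. It starts 50 to 110 mm on the negative (-y) side and can run from -0.115 to 0.115. The roller slides with about 2 N of friction and stays where it is left.
- bore (a point): Centre of the mouth of the blind bore in the top of the bead roller, 62 mm above the table. Bore: upright, 20 mm in diameter, 28 mm deep, in the middle of the roller's top. The roller is a grooved aluminium block 70 mm (slide x) x 160 mm (slide y) x 40 mm high, 0.7 to 1.3 kg; its underside is 22 mm above the table.
- push_face (a point): Centre of the flat end face of the bead roller on its slide -y end (70 mm wide, 40 mm high, 42 mm above the table), 80 mm from the bore. Pushing here towards slide +y moves the roller towards the rod; the opposite end face, 160 mm away, serves to push it back.
- rod: Upright steel depth rod, 8 mm in diameter, slides only up and down. Origin: centre of its flat lower tip; z up. The tip starts 4 to 10 mm above the roller's top; the bottom of the bore is 34 mm above the table. It slides against about 4 N of friction and stays at any height where it is left; once bottomed, resistance rises sharply and it goes no further.
- rod_head (a point): Centre of the flat top of the rod's red head, a disc 32 mm in diameter and 12 mm thick, 95 mm above the rod's tip; this is where to press. It starts 161 to 167 mm above the table and is 129 mm above it when the rod has bottomed out in the bore.
- cullet: Bystander: loose lump of lime green glass, 54 mm across, 26 mm high. Origin: centre of its underside.
- jar_lid: Bystander: loose cobalt blue glass jar lid with a knob, 72 mm in diameter, 36 mm high. Origin: centre of its underside.
- dish: Bystander: loose yellow ceramic dish, 100 mm in diameter, 28 mm high. Origin: centre of its underside.
- rack: Bystander: loose steel cooling rack carrying four thin mandrels with beads, 90 x 150 mm, 50 mm high. Origin: centre of its underside; the mandrels lie along its y axis.

How it is judged (in metres and radians):
On the way, in this order (a step that is already met when the one before it is completed fails the run):
1. the bore has been brought under the raised rod (within 6 mm of its axis) (horizontal distance between bore and rod below 0.006 m and z of rod in the frame of bore above 0 m), for 0.2 s.
2. the rod is at the bottom of the bore (tip at least 25.5 mm below its mouth) and the robot keeps pressing on it with at least 2 N, for 0.9 s (z of rod in the frame of bore below -0.0255 m and horizontal distance between bore and rod below 0.0075 m and (contact force between rod and the fingers above 2 N or contact force between rod and the arm above 2 N)), for 0.9 s.
At the end, for the whole second after the job is handed in: The rod stands in the bore with its tip within 2.5 mm of the bottom, rod and roller at rest, and the green glass, blue lid, dish and rack are each within 30 mm of where they were (z of rod in the frame of bore below -0.0255 m and horizontal distance between bore and rod below 0.0075 m and linear speed of rod below 0.01 m/s and velocity of joint roller between -0.01 and 0.01 m/s and distance of each of cullet, jar_lid, dish, rack from where it was at the start of the episode below 0.03 m); the robot touches nothing.
It fails at once if a bystander (green glass, blue lid, dish or rack) is moved by more than 30 mm (distance of any of cullet, jar_lid, dish, rack from where it was at the start of the episode above 0.03 m).
It also fails if it takes over 51 s, if anything falls off the work surface, if the arm or the gripper's body presses on something with over 40 N, if the wrist force passes 120 N, or if a joint passes its speed limit or range.

ROBOT

A 7-joint arm with a two-finger parallel gripper is mounted at the origin on the work surface. World frame = base frame: x ahead of the robot, y to its left, z up, the work surface at z = 0. Lengths are in mm, angles in rad, forces in N, time in s.
With the tool pointing down it reaches from about 350 to 900 mm from the base axis. Payload 19.9 kg.
Tool frame: the origin (TCP) lies between the finger pads; the fingertips stand tips_ahead ahead of it and the grasp point (between the pads) lies 3 mm ahead of it (tips_ahead is the distance from the TCP to the fingertips, in mm); z points along the fingers, y is the line along which they close (so a half turn about z gives the same grasp; the last joint's range is limited). The gripper opens to 94 mm and grips with 3 to 60 N. Pads are 16 mm wide; open, the fingers measure 119 mm over their backs; the gripper's body (75 mm by 177 mm) begins 78 mm behind the grasp point.
Start: joints at [-1.238, 0.417, -0.01, 1.614, 0.005, 1.111, -0.053], TCP at [228.792, 581.594, 198.725] pointing down, gripper open.
Joint ranges: [-2.81, 2.81], [-0.39, 2.02], [-1.27, 1.25], [0.06, 2.57], [-1.19, 4.33], [0.19, 2], [-2.82, 2.82]. Speed limits (rad/s): [1.89, 1.89, 2.39, 2.39, 3.01, 3.01, 3.01].

INTERFACE

Orientations are given as a unit quaternion [w, x, y, z].
In Python, from plant import * gives the robot as it stands. The module is installed in compiled form; this text tells all that it offers.
- The arm moves only by the tool servo_tool, never from a script. Its argument "moves" is a list of rows, each an object of numbers: "rx", "ry", "rz": the turn, a rotation vector about the world's x, y, z in degrees; "tx", "ty", "tz": the shift along the world's x, y, z in cm; "fingers": the finger opening in cm, from 0 to 9.4. In form: [{"rx": .., "ry": .., "rz": .., "tx": .., "ty": .., "tz": .., "fingers": ..}, ...]. A call has exactly 8 rows; each row shifts and turns the commanded pose from where the row before left it; what a row does not reach is not made up. A row lasts 1/8 s, in which the tool goes at most 62.5 mm and 10.7 degrees, less where a joint would pass 70% of its speed; a pose out of reach is approached as far as the arm can. A call is refused whole if a number of a shift passes 6.25 or a number of a turn 10.7, either way. A call with a gripper value outside its range is refused whole. The fingers move at their own pace and stop on an object; "squeeze" is the grip in N (left out, the last holds). Time passes only in rows, so rows that do not move let the fingers close, or fill a call up. It gives the time, the measured TCP pose, the force, the opening and the grip force at its end, in the units of the state.
- state(): the state, without advancing time (a new reading comes with each control period).
- read_camera(name): name is "scene" or "top" or "wrist"; returns a dict with "image" (384x512x3 uint8, blue, green, red), "K" (3x3 intrinsics, pixels), "R" (3x3) and "t" (3): a world point X has camera coordinates R X + t. Camera axes: x right, y down, z forward; pixel columns grow to the right and rows downward; lengths in mm; the calibration is good to about 2 mm. A picture is of the moment at which its call begins. There is no depth.
- sign_off(): hands the job in; it is judged then, once.
The state is a dict: "time_s": time; "joint_pos": joint angles; "joint_velocities": joint speeds; "tau": joint torques, N m; "position": TCP position; "tool_rot": TCP orientation; "ft_force": force on the tool from outside, world axes, zero at the start; "wrist_torque": the same for the moment, N m; "opening": finger opening in mm; "finger_force": force on a finger pad.
Only numpy, scipy, OpenCV 4.12 (cv2) and the standard library are available. Lean on these libraries where they do the work, as an engineer would, in place of code of your own. Each camera call takes 0.05 s, during which the arm holds its last target. There are 200 camera calls.

## Working session

There is one attempt and no reset: what is moved stays moved. The work goes in short steps, Python scripts to look and compute and a tool call to move; the robot and the scene stay as the last step left them, time stands still between calls to the robot, and variables do not carry over. Pictures are saved under pics/ and viewed, at most 10 in all, crops included, and the job is handed in when it is done.

Besides the shell and the picture viewer there is one more tool, called after "Call:" as name([rows], argument=value, ...), one row to a line, values as JSON. servo_tool: Moves the arm, as the interface text tells. Its arguments: {"type":"object","properties":{"moves":{"type":"array","items":{"type":"object","properties":{"rx":{"type":"number"},"ry":{"type":"number"},"rz":{"type":"number"},"tx":{"type":"number"},"ty":{"type":"number"},"tz":{"type":"number"},"fingers":{"type":"number"}}}},"squeeze":{"type":"number"}},"required":["moves"]}

```bash
mkdir -p pics
cat > h.py <<'E'
from plant import *
import numpy as np, cv2
def ray(c,u,v,z):
    d=c["R"].T@np.linalg.inv(c["K"])@np.array([u,v,1.]); o=-c["R"].T@c["t"]
    return o+d*(z-o[2])/d[2]
def proj(c,X):
    p=c["K"]@(c["R"]@np.array(X,float)+c["t"]); return p[:2]/p[2]
E
python3 - <<'E'
from h import *
a=read_camera("scene");b=read_camera("top")
cv2.imwrite("pics/a.png",a["image"]);cv2.imwrite("pics/b.png",b["image"])
import pickle;pickle.dump((a,b),open("c.pkl","wb"))
print(state())
for c in(a,b):print(c["K"],-c["R"].T@c["t"],c["R"])
E
```

```text
{'time_s': 0.1, 'joint_pos': array([-1.23747868,  0.41787739, -0.01032029,  1.6140779 ,  0.00469956,
        1.11067322, -0.05303078]), 'joint_velocities': array([-7.36492658e-04, -2.02501343e-03,  1.41911707e-03,  8.82173397e-05,
        4.60111191e-04, -1.78632958e-03, -9.40989160e-04]), 'tau': array([ 1.71547053e-03, -8.52577686e+01,  6.40683006e-01, -4.26683950e+01,
       -4.87506436e-02,  1.63822691e-02,  5.22780454e-05]), 'position': array([228.69753397, 581.31298034, 198.22595124]), 'tool_rot': array([-5.75966160e-05,  1.86317295e-01,  9.82489496e-01, -5.02688091e-04]), 'ft_force': array([-0.66881205,  0.36344056, -0.16975744]), 'wrist_torque': array([-0.01018535, -0.02921792,  0.03936748]), 'finger_force': 0.0, 'opening': 93.9182799256636}
[[404.81511053   0.         257.18423894]
 [  0.         404.81511053 191.65456323]
 [  0.           0.           1.        ]] [1350.04815019  407.05437265  909.93075553] [[-0.33048912  0.94375642 -0.01003761]
 [ 0.64911601  0.21956435 -0.72831305]
 [-0.68514622 -0.24721511 -0.68517103]]
[[391.70004065   0.         258.93377127]
 [  0.         391.70004065 196.23736459]
 [  0.           0.           1.        ]] [ 437.90917658  113.57854643 1032.44285662] [[ 0.02034797 -0.99970476 -0.01328003]
 [-0.98730757 -0.01799947 -0.15779667]
 [ 0.15751105  0.01632232 -0.98738232]]
```

View pics/a.png

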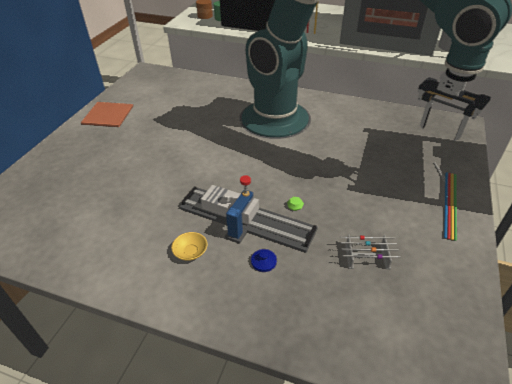

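View pics/b.png

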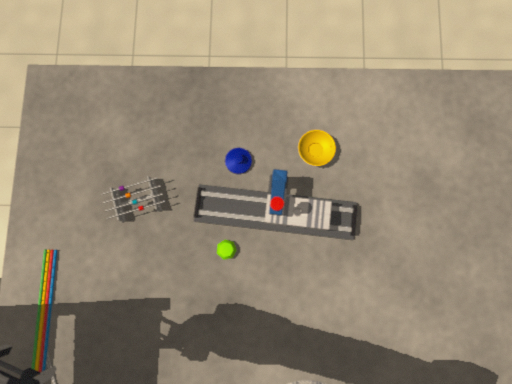

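Scene picture: slide with blue column in the middle, red head at (245,181), and the roller on its left. Top picture: red head at (277,204), slide from (197,205) to (357,220), roller about x 267–331. Lid is at (239,160), dish at (317,148), glass at (226,250), and the rack is far off at (140,200).

Run:
```python
from h import *
import pickle
a,b=pickle.load(open("c.pkl","rb"))
from scipy.optimize import least_squares
def cen(c,f,roi):
    im=c["image"].astype(int);m=f(im[...,0],im[...,1],im[...,2]).astype(np.uint8)
    M=np.zeros_like(m);x0,y0,x1,y1=roi;M[y0:y1,x0:x1]=m[y0:y1,x0:x1]
    n,l,s,ct=cv2.connectedComponentsWithStats(M);i=1+np.argmax(s[1:,4]);return ct[i],s[i],(l==i)
red=lambda B,G,R:(R>150)&(G<60)&(B<60)
ca,sa,_=cen(a,red,(225,165,265,195));cb,sb,_=cen(b,red,(262,190,292,220))
print(ca,sa,cb,sb)
r=least_squares(lambda X:np.r_[proj(a,X)-ca,proj(b,X)-cb],[450,60,150]);print("head",r.x,r.cost)
print("top ray z=158",ray(b,*cb,158))
for n,f,z in(("cullet",lambda B,G,R:(G>150)&(B<80)&(R<190),13),("lid",lambda B,G,R:(B>100)&(G<60)&(R<60),15),("dish",lambda B,G,R:(R>150)&(G>120)&(B<80),20)):
    c,s,_=cen(b,f,(190,120,345,265));print(n,ray(b,*c,z)[:2].round(),s)
# slide: dark mask
im=b["image"].astype(int);g=im.max(2)
c,s,m=cen(b,lambda B,G,R:(np.maximum(np.maximum(B,G),R)<62),(185,175,370,245));print(s)
pts=np.argwhere(m)[:,::-1]
P=np.array([ray(b,u,v,15)[:2] for u,v in pts],np.float32);rc=cv2.minAreaRect(P);print("slide",rc)
cv2.imwrite("pics/c.png",cv2.resize(b["image"][160:250,180:370],None,fx=4,fy=4,interpolation=cv2.INTER_CUBIC))
```

```text
[245.14814815 179.09259259] [240 176  10   7  54] [276.86861314 203.13138686] [271 197  13  13 137]
head [562.16474256  87.39965832 159.63226714] 0.0005725984608080504
top ray z=158 [562.41266855  87.30544417 158.        ]
cullet [460. 217.] [217 240  17  20 240]
lid [698. 186.] [226 148  26  26 398]
dish [734. -23.] [ 298  130   38   36 1023]
[195 188  10  30 138]
slide ((581.1637573242188, 285.6907653808594), (18.36529541015625, 78.396484375), 84.52415466308594)
```

View pics/c.png

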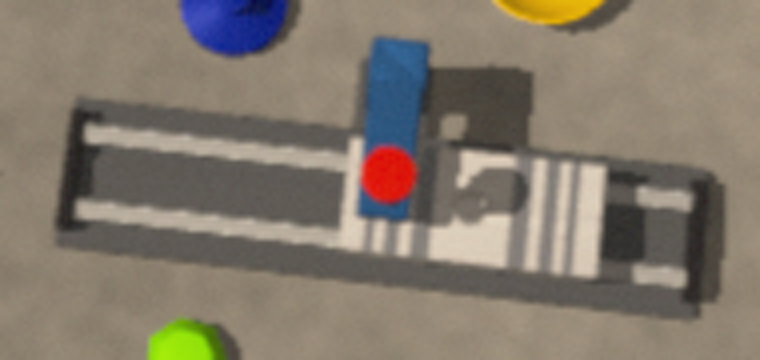

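Run:
```python
from h import *
import pickle
a,b=pickle.load(open("c.pkl","rb"))
q=lambda x,y,z:ray(b,180+(x-1.5)/4,160+(y-1.5)/4,z)[:2]
tl,bl,tr,br=q(75,100,10),q(57,242,10),q(708,172,10),q(697,318,10)
mid=(tl+bl+tr+br)/4;print("slide mid",mid,np.linalg.norm(tl-tr),np.linalg.norm(tl-bl))
d=(tl-tr)+(bl-br);d/=np.linalg.norm(d);e=np.array([d[1],-d[0]]);print("slide y",d,np.degrees(np.arctan2(d[0],d[1])))
rod=np.array([562.3,87.3])
for p in((606,163),(599,278),(352,137),(341,248)):
    w=q(*p,62)-rod;print(p,q(*p,62),"slide xy",w@e,w@d)
print("mid rel",(mid-rod)@e,(mid-rod)@d)
```

```text
slide mid [561.38584067  86.98337942] 420.8438273225719 95.23261820806205
slide y [0.09765764 0.99522007] 5.604302993709232
(606, 163) [585.53837194 -50.96734088] slide xy 36.630156654830216 -135.3370278555643
(599, 278) [513.64165267 -46.03393998] slide xy -35.40468553030334 -137.4484723704457
(352, 137) [599.12134612 107.92239235] slide xy 34.63140839344826 24.11970458611287
(341, 248) [529.16397778 113.57113298] slide xy -35.543211222546525 22.909572958709322
mid rel -0.8788692881627124 -0.404381802668038
```

Call:
servo_tool([
  {"tx": 1.98, "ty": -4.15, "rz": -4.63, "fingers": 0},
  {"tx": 1.98, "ty": -4.15, "rz": -4.63, "fingers": 0},
  {"tx": 1.98, "ty": -4.15, "rz": -4.63, "fingers": 0},
  {"tx": 1.98, "ty": -4.15, "rz": -4.63, "fingers": 0},
  {"tx": 1.98, "ty": -4.15, "rz": -4.63, "fingers": 0},
  {"tx": 1.98, "ty": -4.15, "rz": -4.63, "fingers": 0},
  {"tx": 1.98, "ty": -4.15, "rz": -4.63, "fingers": 0},
  {"tx": 1.98, "ty": -4.15, "rz": -4.63, "fingers": 0},
])

```text
invalid input at $.moves[0]: expected keys rx, ry, rz, tx, ty, tz, fingers
```

Call:
servo_tool([
  {"tx": 1.98, "ty": -4.15, "rz": -4.63, "fingers": 0},
  {"tx": 1.98, "ty": -4.15, "rz": -4.63, "fingers": 0},
  {"tx": 1.98, "ty": -4.15, "rz": -4.63, "fingers": 0},
  {"tx": 1.98, "ty": -4.15, "rz": -4.63, "fingers": 0},
  {"tx": 1.98, "ty": -4.15, "rz": -4.63, "fingers": 0},
  {"tx": 1.98, "ty": -4.15, "rz": -4.63, "fingers": 0},
  {"tx": 1.98, "ty": -4.15, "rz": -4.63, "fingers": 0},
  {"tx": 1.98, "ty": -4.15, "rz": -4.63, "fingers": 0},
])

```text
invalid input at $.moves[0]: expected keys rx, ry, rz, tx, ty, tz, fingers
```

Run:
```python
from h import *
a=read_camera("scene");w=read_camera("wrist")
cv2.imwrite("pics/d.png",np.hstack([cv2.resize(a["image"][120:270,130:330],(533,400)),w["image"][::2,::2][:,:256].copy() if 0 else cv2.resize(w["image"],(256,192)).repeat(1,0) if 0 else cv2.copyMakeBorder(cv2.resize(w["image"],(256,192)),0,208,0,0,0)]))
s=state();print(s["time_s"],s["position"],s["tool_rot"],s["opening"],s["ft_force"])
print(proj(a,s["position"]))
```

```text
0.2 [228.71423576 581.41224446 198.37497325] [-2.60741780e-05  1.86262354e-01  9.82499973e-01 -3.72352095e-04] 94.13536943705375 [-0.51870385  0.32032096 -0.1172815 ]
[438.20349955 134.45366428]
```

View pics/d.png

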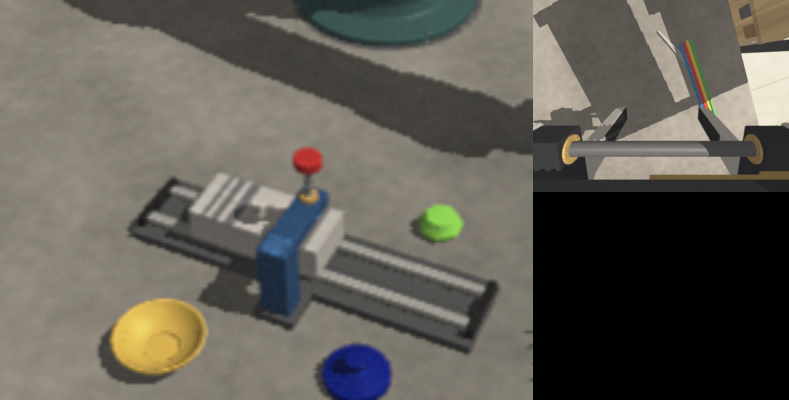

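The moves were refused because every row needs all the keys, so the arm has not moved. The scene crop shows the bore on the roller in the rod's shadow at about (255,212). The wrist view shows the open fingers. I'll resend with full rows.

Call:
servo_tool([
  {"rx": 0, "ry": 0, "tz": 0, "tx": 1.98, "ty": -4.15, "rz": -4.63, "fingers": 0},
  {"rx": 0, "ry": 0, "tz": 0, "tx": 1.98, "ty": -4.15, "rz": -4.63, "fingers": 0},
  {"rx": 0, "ry": 0, "tz": 0, "tx": 1.98, "ty": -4.15, "rz": -4.63, "fingers": 0},
  {"rx": 0, "ry": 0, "tz": 0, "tx": 1.98, "ty": -4.15, "rz": -4.63, "fingers": 0},
  {"rx": 0, "ry": 0, "tz": 0, "tx": 1.98, "ty": -4.15, "rz": -4.63, "fingers": 0},
  {"rx": 0, "ry": 0, "tz": 0, "tx": 1.98, "ty": -4.15, "rz": -4.63, "fingers": 0},
  {"rx": 0, "ry": 0, "tz": 0, "tx": 1.98, "ty": -4.15, "rz": -4.63, "fingers": 0},
  {"rx": 0, "ry": 0, "tz": 0, "tx": 1.98, "ty": -4.15, "rz": -4.63, "fingers": 0},
])

```text
time_s: 1.2
position: [387.6, 248.2, 198.8]
tool_rot: [-0.0, 0.49, 0.872, 0.0]
ft_force: [1.2, 1.0, -0.1]
opening: 17.2
finger_force: 0.0
```

Call:
servo_tool([
  {"rx": 0, "ry": 0, "tz": 0, "tx": 1.98, "ty": -4.15, "rz": -4.63, "fingers": 0},
  {"rx": 0, "ry": 0, "tz": 0, "tx": 1.98, "ty": -4.15, "rz": -4.63, "fingers": 0},
  {"rx": 0, "ry": 0, "tz": 0, "tx": 1.98, "ty": -4.15, "rz": -4.63, "fingers": 0},
  {"rx": 0, "ry": 0, "tz": 0, "tx": 1.98, "ty": -4.15, "rz": -4.63, "fingers": 0},
  {"rx": 0, "ry": 0, "tz": 0, "tx": 1.98, "ty": -4.15, "rz": -4.63, "fingers": 0},
  {"rx": 0, "ry": 0, "tz": 0, "tx": 1.98, "ty": -4.15, "rz": -4.63, "fingers": 0},
  {"rx": 0, "ry": 0, "tz": 0, "tx": 1.98, "ty": -4.15, "rz": -4.63, "fingers": 0},
  {"rx": 0, "ry": 0, "tz": 0, "tx": 1.98, "ty": -4.15, "rz": -4.63, "fingers": 0},
])

```text
time_s: 2.2
position: [546.1, -83.7, 198.7]
tool_rot: [-0.0, 0.741, 0.671, 0.0]
ft_force: [0.5, 0.5, 0.8]
opening: 0.2
finger_force: 0.0
```

Run:
```python
from h import *
a=read_camera("scene")
cv2.imwrite("pics/e.png",cv2.resize(a["image"][100:250,110:310],(800,600)))
s=state();print(s["time_s"],s["position"],s["tool_rot"],s["opening"],s["ft_force"])
for dz in(0,-10,-20,-30):print((proj(a,s["position"]+[0,0,dz])-[110,100])*4)
```

```text
2.25 [547.2876822  -89.27895584 198.92548444] [ 1.25045105e-03  7.44316585e-01  6.67825609e-01 -4.61340290e-04] 0.4658388323505514 [-3.99912492 -4.41369091 -1.23145654]
[315.13861041 209.9408844 ]
[316.88465854 220.96904751]
[318.61031865 231.86843843]
[320.31594576 242.64129953]
```

View pics/e.png

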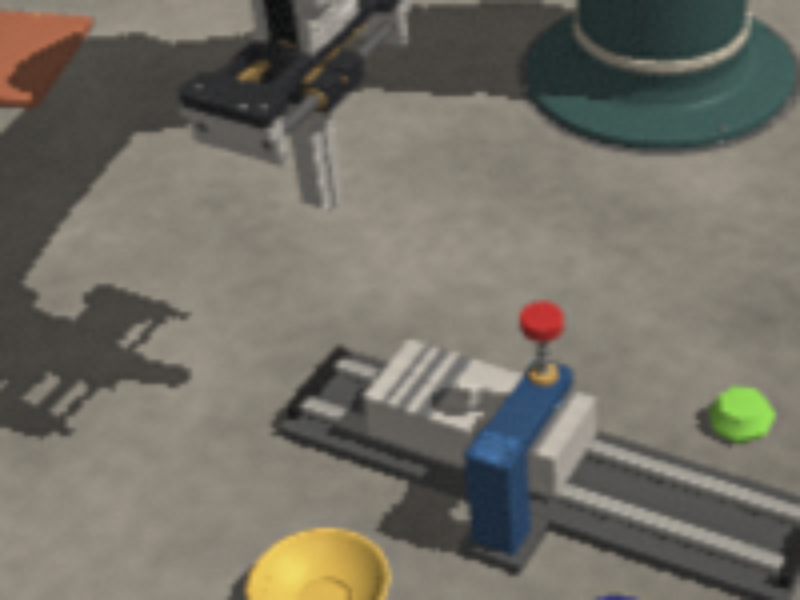

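Gripper picture: the closed fingertips end at about (322,208), and the TCP projects to (315,210), so the tips are only a little ahead of the TCP. Next I'll lower behind the push face.

Call:
servo_tool([
  {"rx": 0, "ry": 0, "rz": 0, "tx": 0, "ty": 0, "tz": -3, "fingers": 0},
  {"rx": 0, "ry": 0, "rz": 0, "tx": 0, "ty": 0, "tz": -3, "fingers": 0},
  {"rx": 0, "ry": 0, "rz": 0, "tx": 0, "ty": 0, "tz": -3, "fingers": 0},
  {"rx": 0, "ry": 0, "rz": 0, "tx": 0, "ty": 0, "tz": -3, "fingers": 0},
  {"rx": 0, "ry": 0, "rz": 0, "tx": 0, "ty": 0, "tz": -2, "fingers": 0},
  {"rx": 0, "ry": 0, "rz": 0, "tx": 0, "ty": 0, "tz": -1, "fingers": 0},
  {"rx": 0, "ry": 0, "rz": 0, "tx": 0, "ty": 0, "tz": 0, "fingers": 0},
  {"rx": 0, "ry": 0, "rz": 0, "tx": 0, "ty": 0, "tz": 0, "fingers": 0},
])

```text
time_s: 3.25
position: [546.1, -82.5, 49.5]
tool_rot: [0.0, 0.741, 0.672, 0.0]
ft_force: [-0.4, -0.1, -0.5]
opening: 0.6
finger_force: 0.0
```

Call:
servo_tool([
  {"rx": 0, "ry": 0, "rz": 0, "tx": 0.1, "ty": 1.0, "tz": 0, "fingers": 0},
  {"rx": 0, "ry": 0, "rz": 0, "tx": 0.1, "ty": 1.0, "tz": 0, "fingers": 0},
  {"rx": 0, "ry": 0, "rz": 0, "tx": 0.1, "ty": 1.0, "tz": 0, "fingers": 0},
  {"rx": 0, "ry": 0, "rz": 0, "tx": 0.1, "ty": 1.0, "tz": 0, "fingers": 0},
  {"rx": 0, "ry": 0, "rz": 0, "tx": 0.1, "ty": 1.0, "tz": 0, "fingers": 0},
  {"rx": 0, "ry": 0, "rz": 0, "tx": 0.1, "ty": 1.0, "tz": 0, "fingers": 0},
  {"rx": 0, "ry": 0, "rz": 0, "tx": 0.1, "ty": 1.0, "tz": 0, "fingers": 0},
  {"rx": 0, "ry": 0, "rz": 0, "tx": 0, "ty": 0, "tz": 0, "fingers": 0},
])

```text
time_s: 4.25
position: [552.6, -11.2, 48.6]
tool_rot: [-0.0, 0.74, 0.673, 0.0]
ft_force: [-0.2, 0.5, 1.0]
opening: -0.0
finger_force: 0.0
```

Run:
```python
from h import *
b=read_camera("top")
cv2.imwrite("pics/f.png",cv2.resize(b["image"][160:250,180:370],None,fx=4,fy=4,interpolation=cv2.INTER_CUBIC))
s=state();p=s["position"];print(p,s["ft_force"],(p[:2]-[562.3,87.3])@[.0977,.9952])
```

```text
[552.50429939 -11.81910257  48.59112226] [0.76011156 0.72262633 0.45334862] -99.60037082561317
```

View pics/f.png

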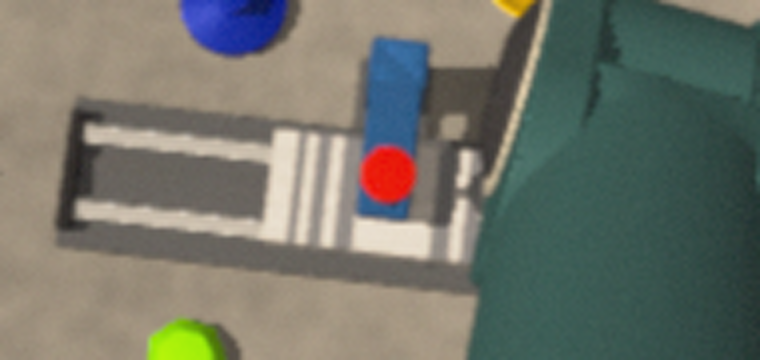

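```bash
cat >> h.py <<'E'
rod=np.array([562.3,87.3]);d=np.array([.0977,.9952]);e=np.array([d[1],-d[0]])
def edge(c,side=1):
    """slide-y of roller's end (top edge, z=62), by brightness step sampled along slide y"""
    g=c["image"].min(2).astype(np.float32);out=[]
    for x in np.arange(-16,17,2.):   # between the rails
        ys=np.arange(40,130,.5) if side>0 else np.arange(-165,-40,.5)
        uv=np.array([proj(c,[*(rod+e*x+d*y),62]) for y in ys],np.float32)
        v=cv2.remap(g,uv[:,0],uv[:,1],cv2.INTER_LINEAR).ravel()
        k=np.where(v>110)[0]
        if len(k): out.append(ys[k[-1] if side>0 else k[0]])
    return np.median(out),np.std(out)
E
python3 - <<'E'
from h import *
import pickle
b=read_camera("top");print(edge(b))
import numpy
a0,b0=pickle.load(open("c.pkl","rb"));print(edge(b0,-1))
E
```

```text
(np.float64(75.0), np.float64(20.76462256273902))
(np.float64(-136.0), np.float64(9.432330471918798))
```

Call:
servo_tool([
  {"rx": 0, "ry": 0, "rz": 0, "tx": 0.03, "ty": 0.3, "tz": 0, "fingers": 0},
  {"rx": 0, "ry": 0, "rz": 0, "tx": 0.03, "ty": 0.3, "tz": 0, "fingers": 0},
  {"rx": 0, "ry": 0, "rz": 0, "tx": 0, "ty": 0, "tz": 0, "fingers": 0},
  {"rx": 0, "ry": 0, "rz": 0, "tx": 0, "ty": -0.6, "tz": 0, "fingers": 0},
  {"rx": 0, "ry": 0, "rz": 0, "tx": 0, "ty": -1.4, "tz": 1, "fingers": 0},
  {"rx": 0, "ry": 0, "rz": 0, "tx": 0, "ty": -1, "tz": 4, "fingers": 0},
  {"rx": 0, "ry": 0, "rz": 0, "tx": 0, "ty": -2, "tz": 6, "fingers": 0},
  {"rx": 0, "ry": 0, "rz": 0, "tx": 0, "ty": -5, "tz": 4, "fingers": 0},
])

```text
time_s: 5.35
position: [553.6, -105.5, 200.3]
tool_rot: [0.001, 0.74, 0.673, 0.001]
ft_force: [0.3, 0.3, 0.6]
opening: -0.0
finger_force: 0.0
```

Call:
servo_tool([
  {"rx": 0, "ry": 0, "rz": 0, "tx": 0, "ty": -5, "tz": 0, "fingers": 0},
  {"rx": 0, "ry": 0, "rz": 0, "tx": 0, "ty": -5, "tz": 0, "fingers": 0},
  {"rx": 0, "ry": 0, "rz": 0, "tx": 0, "ty": -5, "tz": 0, "fingers": 0},
  {"rx": 0, "ry": 0, "rz": 0, "tx": 0, "ty": -3, "tz": 0, "fingers": 0},
  {"rx": 0, "ry": 0, "rz": 0, "tx": 0, "ty": 0, "tz": 0, "fingers": 0},
  {"rx": 0, "ry": 0, "rz": 0, "tx": 0, "ty": 0, "tz": 0, "fingers": 0},
  {"rx": 0, "ry": 0, "rz": 0, "tx": 0, "ty": 0, "tz": 0, "fingers": 0},
  {"rx": 0, "ry": 0, "rz": 0, "tx": 0, "ty": 0, "tz": 0, "fingers": 0},
])

```text
time_s: 6.35
position: [553.4, -284.2, 197.2]
tool_rot: [-0.0, 0.74, 0.672, 0.0]
ft_force: [0.1, -0.6, -0.2]
opening: 0.6
finger_force: 0.0
```

Run:
```python
from h import *
b=read_camera("top");print(edge(b),edge(b,-1))
cv2.imwrite("pics/g.png",cv2.resize(b["image"][170:245,225:355],None,fx=6,fy=6,interpolation=cv2.INTER_CUBIC))
```

```text
(np.float64(77.5), np.float64(19.547873980630982)) (np.float64(-85.0), np.float64(37.36873321671772))
```

View pics/g.png

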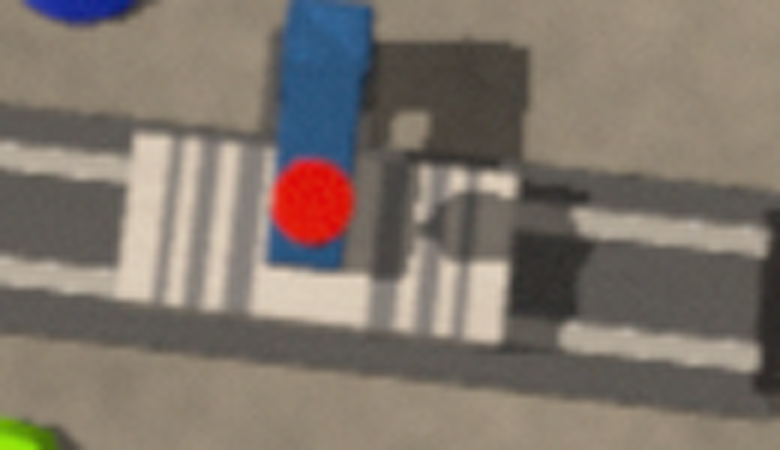

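The picture shows the roller centred roughly under the rod: left end from (132,131) to (117,299), right end from (519,170) to (502,344).

Run:
```python
from h import *
b=read_camera("top")
q=lambda x,y,z:ray(b,225+(x-2.5)/6,170+(y-2.5)/6,z)[:2]
for p in((132,131),(117,299),(519,170),(502,344)):
    w=q(*p,62)-rod;print(w@e,w@d)
im=b["image"].astype(int);m=(im[...,2]>150)&(im[...,1]<60)&(im[...,0]<60);m[:190]=0;m[220:]=0;m[:,:262]=0;m[:,292:]=0
u=np.argwhere(m)[:,::-1].mean(0);print(u,ray(b,*u,158)-[*rod,0])
```

```text
34.731921723558855 77.39451459227251
-36.109129954718405 74.89115083191069
37.03020121962158 -85.07282865225366
-36.05658598323458 -85.17232766996912
[276.81751825 203.16788321] [2.75061299e-02 1.19401120e-01 1.58000000e+02]
```

Call:
servo_tool([
  {"rx": 0, "ry": 0, "rz": 0, "tx": 0, "ty": 5, "tz": 0, "fingers": 0},
  {"rx": 0, "ry": 0, "rz": 0, "tx": 0, "ty": 6, "tz": 0, "fingers": 0},
  {"rx": 0, "ry": 0, "rz": 0, "tx": 0, "ty": 6, "tz": 0, "fingers": 0},
  {"rx": 0, "ry": 0, "rz": 0, "tx": 0, "ty": 5, "tz": -3, "fingers": 0},
  {"rx": 0, "ry": 0, "rz": 0, "tx": 0, "ty": 2.4, "tz": -4, "fingers": 0},
  {"rx": 0, "ry": 0, "rz": 0, "tx": 0, "ty": 0, "tz": -4, "fingers": 0},
  {"rx": 0, "ry": 0, "rz": 0, "tx": 0, "ty": 0, "tz": -3.8, "fingers": 0},
  {"rx": 0, "ry": 0, "rz": 0, "tx": 0, "ty": 0, "tz": 0, "fingers": 0},
])

```text
time_s: 7.45
position: [551.7, -40.9, 47.4]
tool_rot: [-0.001, 0.74, 0.672, -0.002]
ft_force: [0.0, 0.0, 0.8]
opening: 0.4
finger_force: 0.0
```

Call:
servo_tool([
  {"rx": 0, "ry": 0, "rz": 0, "tx": 0.1, "ty": 1.2, "tz": 0, "fingers": 0},
  {"rx": 0, "ry": 0, "rz": 0, "tx": 0.1, "ty": 1.0, "tz": 0, "fingers": 0},
  {"rx": 0, "ry": 0, "rz": 0, "tx": 0, "ty": 0.7, "tz": 0, "fingers": 0},
  {"rx": 0, "ry": 0, "rz": 0, "tx": 0, "ty": 0.5, "tz": 0, "fingers": 0},
  {"rx": 0, "ry": 0, "rz": 0, "tx": 0, "ty": 0.3, "tz": 0, "fingers": 0},
  {"rx": 0, "ry": 0, "rz": 0, "tx": 0, "ty": 0.25, "tz": 0, "fingers": 0},
  {"rx": 0, "ry": 0, "rz": 0, "tx": 0, "ty": 0, "tz": 0, "fingers": 0},
  {"rx": 0, "ry": 0, "rz": 0, "tx": 0, "ty": 0, "tz": 0, "fingers": 0},
])

```text
time_s: 8.45
position: [555.0, -1.5, 48.9]
tool_rot: [-0.0, 0.741, 0.672, -0.0]
ft_force: [-0.0, 0.4, -0.7]
opening: 0.2
finger_force: 0.0
```

Run:
```python
from h import *
b=read_camera("top");s=state();print(s["position"],s["ft_force"],(s["position"][:2]-rod)@d)
g=b["image"].min(2).astype(np.float32)
for x in range(-30,31,6):
    ys=np.arange(65,95,.5);uv=np.array([proj(b,[*(rod+e*x+d*y),62]) for y in ys],np.float32)
    v=cv2.remap(g,uv[:,0],uv[:,1],cv2.INTER_LINEAR).ravel();k=np.argmin(np.gradient(cv2.GaussianBlur(v[:,None],(1,5),0).ravel()));print(x,ys[k],end="; ")
```

```text
[555.00055441  -1.46082406  48.94457805] [-1.26599154  0.55590091  0.10392973] -89.04792794275339
-30 82.0; -24 80.5; -18 81.0; -12 82.0; -6 82.5; 0 81.0; 6 81.5; 12 82.0; 18 80.5; 24 81.5; 30 82.0;
```

Call:
servo_tool([
  {"rx": 0, "ry": 0, "rz": 0, "tx": 0, "ty": -1, "tz": 0, "fingers": 0},
  {"rx": 0, "ry": 0, "rz": 0, "tx": 0, "ty": -2, "tz": 1, "fingers": 0},
  {"rx": 0, "ry": 0, "rz": 0, "tx": 0, "ty": -3, "tz": 5, "fingers": 0},
  {"rx": 0, "ry": 0, "rz": 0, "tx": 0, "ty": -4, "tz": 5, "fingers": 0},
  {"rx": 0, "ry": 0, "rz": 0, "tx": 0, "ty": -5, "tz": 4, "fingers": 0},
  {"rx": 0, "ry": 0, "rz": 0, "tx": 0, "ty": -5, "tz": 0, "fingers": 0},
  {"rx": 0, "ry": 0, "rz": 0, "tx": 0, "ty": -6, "tz": 0, "fingers": 0},
  {"rx": 0, "ry": 0, "rz": 0, "tx": 0, "ty": 0, "tz": 0, "fingers": 0},
])

```text
time_s: 9.5
position: [552.8, -266.1, 197.8]
tool_rot: [0.001, 0.743, 0.669, -0.001]
ft_force: [0.1, 0.1, 0.3]
opening: 0.2
finger_force: 0.0
```

Run:
```python
from h import *
b=read_camera("top")
g=b["image"].min(2).astype(np.float32)
for y0,sg in((65,-1),(-95,1)):
  r=[]
  for x in range(-30,31,4):
    ys=np.arange(y0,y0+30,.5);uv=np.array([proj(b,[*(rod+e*x+d*y),62]) for y in ys],np.float32)
    v=cv2.remap(g,uv[:,0],uv[:,1],cv2.INTER_LINEAR).ravel();k=np.argmax(sg*np.gradient(cv2.GaussianBlur(v[:,None],(1,5),0).ravel()));r.append(ys[k])
  print(r,np.median(r))
print(state()["position"])
cv2.imwrite("pics/i.png",cv2.resize(b["image"][170:245,225:355],None,fx=6,fy=6,interpolation=cv2.INTER_CUBIC))
```

```text
[np.float64(81.5), np.float64(80.5), np.float64(81.0), np.float64(81.0), np.float64(81.5), np.float64(82.0), np.float64(82.5), np.float64(81.0), np.float64(81.0), np.float64(81.5), np.float64(82.0), np.float64(82.0), np.float64(80.5), np.float64(81.0), np.float64(81.5), np.float64(81.5)] 81.5
[np.float64(-80.0), np.float64(-80.0), np.float64(-79.5), np.float64(-79.0), np.float64(-81.0), np.float64(-80.5), np.float64(-80.0), np.float64(-80.0), np.float64(-79.5), np.float64(-79.5), np.float64(-79.0), np.float64(-78.5), np.float64(-78.5), np.float64(-80.0), np.float64(-79.5), np.float64(-79.5)] -79.5
[ 553.63087855 -263.08075559  197.46377225]
```

View pics/i.png

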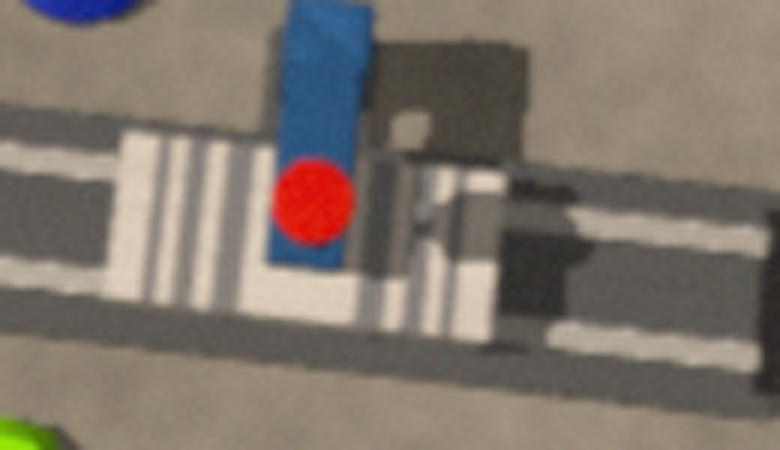

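The roller's ends are now at +81.5 and −79.5 mm, so the bore is within about 1 mm of the rod axis. I'll move over the red head.

Call:
servo_tool([
  {"rx": 0, "ry": 0, "rz": 0, "tx": 0.13, "ty": 5, "tz": 1, "fingers": 0},
  {"rx": 0, "ry": 0, "rz": 0, "tx": 0.13, "ty": 6, "tz": 1, "fingers": 0},
  {"rx": 0, "ry": 0, "rz": 0, "tx": 0.13, "ty": 6, "tz": 0, "fingers": 0},
  {"rx": 0, "ry": 0, "rz": 0, "tx": 0.13, "ty": 6, "tz": 0, "fingers": 0},
  {"rx": 0, "ry": 0, "rz": 0, "tx": 0.13, "ty": 5, "tz": 0, "fingers": 0},
  {"rx": 0, "ry": 0, "rz": 0, "tx": 0.13, "ty": 4, "tz": 0, "fingers": 0},
  {"rx": 0, "ry": 0, "rz": 0, "tx": 0.1, "ty": 3, "tz": 0, "fingers": 0},
  {"rx": 0, "ry": 0, "rz": 0, "tx": 0, "ty": 0, "tz": 0, "fingers": 0},
])

```text
time_s: 10.55
position: [563.5, 93.4, 217.1]
tool_rot: [-0.0, 0.739, 0.674, 0.0]
ft_force: [-0.8, -0.5, 0.5]
opening: 0.5
finger_force: 0.0
```

Call:
servo_tool([
  {"rx": 0, "ry": 0, "rz": 0, "tx": 0, "ty": 0, "tz": -1, "fingers": 0},
  {"rx": 0, "ry": 0, "rz": 0, "tx": 0, "ty": 0, "tz": -1, "fingers": 0},
  {"rx": 0, "ry": 0, "rz": 0, "tx": 0, "ty": 0, "tz": -0.5, "fingers": 0},
  {"rx": 0, "ry": 0, "rz": 0, "tx": 0, "ty": 0, "tz": 0, "fingers": 0},
  {"rx": 0, "ry": 0, "rz": 0, "tx": 0, "ty": 0, "tz": 0, "fingers": 0},
  {"rx": 0, "ry": 0, "rz": 0, "tx": 0, "ty": 0, "tz": 0, "fingers": 0},
  {"rx": 0, "ry": 0, "rz": 0, "tx": 0, "ty": 0, "tz": 0, "fingers": 0},
  {"rx": 0, "ry": 0, "rz": 0, "tx": 0, "ty": 0, "tz": 0, "fingers": 0},
])

```text
time_s: 11.55
position: [564.0, 90.7, 192.0]
tool_rot: [-0.0, 0.741, 0.672, 0.0]
ft_force: [-0.2, -0.6, 0.3]
opening: 0.6
finger_force: 0.0
```

Call:
servo_tool([
  {"rx": 0, "ry": 0, "rz": 0, "tx": -0.15, "ty": -0.3, "tz": 0, "fingers": 0},
  {"rx": 0, "ry": 0, "rz": 0, "tx": 0, "ty": 0, "tz": -0.5, "fingers": 0},
  {"rx": 0, "ry": 0, "rz": 0, "tx": 0, "ty": 0, "tz": -0.5, "fingers": 0},
  {"rx": 0, "ry": 0, "rz": 0, "tx": 0, "ty": 0, "tz": -0.5, "fingers": 0},
  {"rx": 0, "ry": 0, "rz": 0, "tx": 0, "ty": 0, "tz": -0.5, "fingers": 0},
  {"rx": 0, "ry": 0, "rz": 0, "tx": 0, "ty": 0, "tz": -0.5, "fingers": 0},
  {"rx": 0, "ry": 0, "rz": 0, "tx": 0, "ty": 0, "tz": -0.5, "fingers": 0},
  {"rx": 0, "ry": 0, "rz": 0, "tx": 0, "ty": 0, "tz": -0.5, "fingers": 0},
])

```text
time_s: 12.55
position: [562.5, 87.7, 156.6]
tool_rot: [0.0, 0.741, 0.672, -0.0]
ft_force: [-0.7, -0.1, 2.4]
opening: 0.3
finger_force: 1.8
```

Run:
```python
from h import *
a=read_camera("scene")
s=state();print(s["position"],s["ft_force"])
im=a["image"].astype(int);m=(im[...,2]>150)&(im[...,1]<60)&(im[...,0]<60);m[:160]=0;m[200:]=0;m[:,:225]=0;m[:,265:]=0
p=np.argwhere(m)[:,::-1];print(p.mean(0),p.min(0),p.max(0),len(p))
```

```text
[562.39594224  87.68612883 156.13468772] [ 0.00905313 -0.63888129 -0.11094418]
[247.14285714 181.57142857] [243 179] [249 183] 14
```

Call:
servo_tool([
  {"rx": 0, "ry": 0, "rz": 0, "tx": 0, "ty": 0, "tz": -0.3, "fingers": 0},
  {"rx": 0, "ry": 0, "rz": 0, "tx": 0, "ty": 0, "tz": -0.3, "fingers": 0},
  {"rx": 0, "ry": 0, "rz": 0, "tx": 0, "ty": 0, "tz": -0.2, "fingers": 0},
  {"rx": 0, "ry": 0, "rz": 0, "tx": 0, "ty": 0, "tz": -0.2, "fingers": 0},
  {"rx": 0, "ry": 0, "rz": 0, "tx": 0, "ty": 0, "tz": -0.2, "fingers": 0},
  {"rx": 0, "ry": 0, "rz": 0, "tx": 0, "ty": 0, "tz": -0.2, "fingers": 0},
  {"rx": 0, "ry": 0, "rz": 0, "tx": 0, "ty": 0, "tz": -0.2, "fingers": 0},
  {"rx": 0, "ry": 0, "rz": 0, "tx": 0, "ty": 0, "tz": -0.2, "fingers": 0},
])

```text
time_s: 13.6
position: [562.5, 87.7, 138.8]
tool_rot: [-0.0, 0.741, 0.672, -0.0]
ft_force: [-1.1, 0.8, 2.7]
opening: 0.7
finger_force: 1.7
```

Call:
servo_tool([
  {"rx": 0, "ry": 0, "rz": 0, "tx": 0, "ty": 0, "tz": -0.1, "fingers": 0},
  {"rx": 0, "ry": 0, "rz": 0, "tx": 0, "ty": 0, "tz": -0.1, "fingers": 0},
  {"rx": 0, "ry": 0, "rz": 0, "tx": 0, "ty": 0, "tz": -0.1, "fingers": 0},
  {"rx": 0, "ry": 0, "rz": 0, "tx": 0, "ty": 0, "tz": -0.1, "fingers": 0},
  {"rx": 0, "ry": 0, "rz": 0, "tx": 0, "ty": 0, "tz": 0, "fingers": 0},
  {"rx": 0, "ry": 0, "rz": 0, "tx": 0, "ty": 0, "tz": 0, "fingers": 0},
  {"rx": 0, "ry": 0, "rz": 0, "tx": 0, "ty": 0, "tz": 0, "fingers": 0},
  {"rx": 0, "ry": 0, "rz": 0, "tx": 0, "ty": 0, "tz": 0, "fingers": 0},
])

```text
time_s: 14.6
position: [562.5, 87.6, 134.9]
tool_rot: [-0.0, 0.741, 0.672, -0.0]
ft_force: [0.8, -0.1, -0.0]
opening: 0.3
finger_force: 0.0
```

Call:
servo_tool([
  {"rx": 0, "ry": 0, "rz": 0, "tx": 0, "ty": 0, "tz": -0.1, "fingers": 0},
  {"rx": 0, "ry": 0, "rz": 0, "tx": 0, "ty": 0, "tz": -0.1, "fingers": 0},
  {"rx": 0, "ry": 0, "rz": 0, "tx": 0, "ty": 0, "tz": -0.1, "fingers": 0},
  {"rx": 0, "ry": 0, "rz": 0, "tx": 0, "ty": 0, "tz": -0.1, "fingers": 0},
  {"rx": 0, "ry": 0, "rz": 0, "tx": 0, "ty": 0, "tz": -0.1, "fingers": 0},
  {"rx": 0, "ry": 0, "rz": 0, "tx": 0, "ty": 0, "tz": 0, "fingers": 0},
  {"rx": 0, "ry": 0, "rz": 0, "tx": 0, "ty": 0, "tz": 0, "fingers": 0},
  {"rx": 0, "ry": 0, "rz": 0, "tx": 0, "ty": 0, "tz": 0, "fingers": 0},
])

```text
time_s: 15.6
position: [562.4, 87.7, 129.8]
tool_rot: [-0.0, 0.741, 0.672, -0.0]
ft_force: [-0.3, -0.8, -0.5]
opening: 0.3
finger_force: 0.0
```

Run:
```python
from h import *
a=read_camera("scene")
s=state();print(s["position"],s["ft_force"],s["tau"])
im=a["image"].astype(int);m=(im[...,2]>90)&(im[...,1]<60)&(im[...,0]<60);m[:150]=0;m[215:]=0;m[:,:220]=0;m[:,270:]=0
p=np.argwhere(m)[:,::-1];print(p.mean(0),p.min(0),p.max(0),len(p))
for z in(165,129,120,117):print(z,proj(a,[*rod,z]))
cv2.imwrite("pics/j.png",cv2.resize(a["image"][140:230,190:310],(800,600),interpolation=cv2.INTER_CUBIC))
```

```text
[562.40924274  87.65721767 129.8139475 ] [0.06246427 0.36920669 0.72997371] [ 3.61498518e-03 -7.40637946e+01  1.05659848e+01 -3.70754921e+01
 -4.41444805e-02  1.04153415e-02 -1.98734228e-04]
[244.6744186  189.06976744] [241 186] [249 192] 43
165 [245.01273506 177.67150571]
129 [245.3997081  187.16922355]
120 [245.49387995 189.48054134]
117 [245.52504847 190.24552945]
```

View pics/j.png

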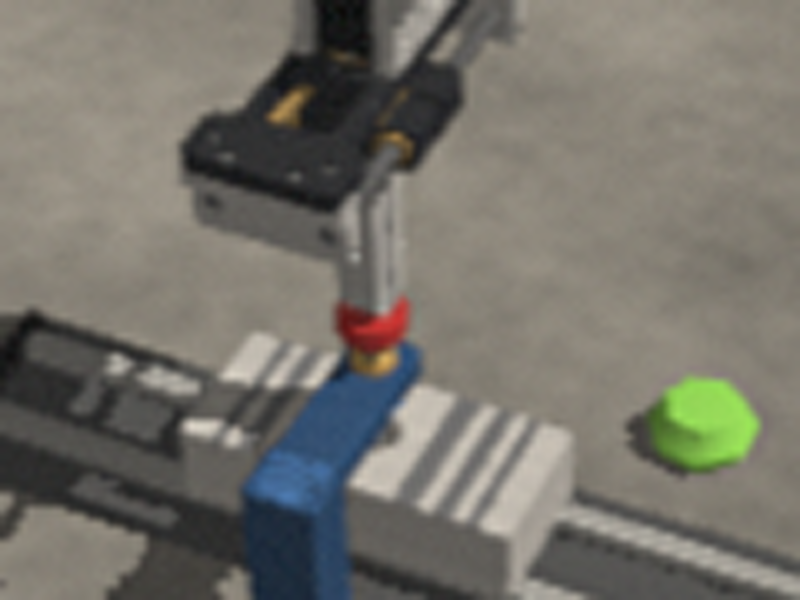

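The picture shows the closed fingers sitting on the red head at (375,315), with the head nearly down at the gold collar. I'll keep pressing in small steps until the force rises.

Call:
servo_tool([
  {"rx": 0, "ry": 0, "rz": 0, "tx": 0, "ty": 0, "tz": -0.1, "fingers": 0},
  {"rx": 0, "ry": 0, "rz": 0, "tx": 0, "ty": 0, "tz": 0, "fingers": 0},
  {"rx": 0, "ry": 0, "rz": 0, "tx": 0, "ty": 0, "tz": -0.1, "fingers": 0},
  {"rx": 0, "ry": 0, "rz": 0, "tx": 0, "ty": 0, "tz": 0, "fingers": 0},
  {"rx": 0, "ry": 0, "rz": 0, "tx": 0, "ty": 0, "tz": -0.1, "fingers": 0},
  {"rx": 0, "ry": 0, "rz": 0, "tx": 0, "ty": 0, "tz": 0, "fingers": 0},
  {"rx": 0, "ry": 0, "rz": 0, "tx": 0, "ty": 0, "tz": 0, "fingers": 0},
  {"rx": 0, "ry": 0, "rz": 0, "tx": 0, "ty": 0, "tz": 0, "fingers": 0},
])

```text
time_s: 16.65
position: [562.5, 87.7, 126.8]
tool_rot: [-0.0, 0.741, 0.672, -0.0]
ft_force: [0.3, -0.8, 0.2]
opening: 0.3
finger_force: 0.0
```

Call:
servo_tool([
  {"rx": 0, "ry": 0, "rz": 0, "tx": 0, "ty": 0, "tz": -0.1, "fingers": 0},
  {"rx": 0, "ry": 0, "rz": 0, "tx": 0, "ty": 0, "tz": 0, "fingers": 0},
  {"rx": 0, "ry": 0, "rz": 0, "tx": 0, "ty": 0, "tz": -0.1, "fingers": 0},
  {"rx": 0, "ry": 0, "rz": 0, "tx": 0, "ty": 0, "tz": 0, "fingers": 0},
  {"rx": 0, "ry": 0, "rz": 0, "tx": 0, "ty": 0, "tz": -0.1, "fingers": 0},
  {"rx": 0, "ry": 0, "rz": 0, "tx": 0, "ty": 0, "tz": 0, "fingers": 0},
  {"rx": 0, "ry": 0, "rz": 0, "tx": 0, "ty": 0, "tz": 0, "fingers": 0},
  {"rx": 0, "ry": 0, "rz": 0, "tx": 0, "ty": 0, "tz": 0, "fingers": 0},
])

```text
time_s: 17.65
position: [562.5, 87.7, 123.8]
tool_rot: [-0.0, 0.741, 0.672, -0.0]
ft_force: [0.5, 0.6, 0.2]
opening: 0.5
finger_force: 0.0
```

Run:
```python
from h import *
a=read_camera("scene")
s=state();print(s["position"],s["ft_force"],s["finger_force"],s["tau"])
im=a["image"].astype(int);m=(im[...,2]>90)&(im[...,1]<60)&(im[...,0]<60);m[:150]=0;m[215:]=0;m[:,:220]=0;m[:,270:]=0
p=np.argwhere(m)[:,::-1];print(p.mean(0),p.min(0),p.max(0),len(p))
```

```text
[562.41572476  87.67974397 123.81876814] [ 0.13690944 -0.0013187   0.20378932] 0.001763077587497719 [-1.31634821e-03 -7.45459342e+01  1.06753680e+01 -3.67168093e+01
 -4.44210100e-02  8.24023416e-03 -1.57754375e-04]
[244.60465116 190.48837209] [241 187] [249 193] 43
```

Call:
servo_tool([
  {"rx": 0, "ry": 0, "rz": 0, "tx": 0, "ty": 0, "tz": -0.1, "fingers": 0},
  {"rx": 0, "ry": 0, "rz": 0, "tx": 0, "ty": 0, "tz": 0, "fingers": 0},
  {"rx": 0, "ry": 0, "rz": 0, "tx": 0, "ty": 0, "tz": -0.1, "fingers": 0},
  {"rx": 0, "ry": 0, "rz": 0, "tx": 0, "ty": 0, "tz": 0, "fingers": 0},
  {"rx": 0, "ry": 0, "rz": 0, "tx": 0, "ty": 0, "tz": -0.1, "fingers": 0},
  {"rx": 0, "ry": 0, "rz": 0, "tx": 0, "ty": 0, "tz": 0, "fingers": 0},
  {"rx": 0, "ry": 0, "rz": 0, "tx": 0, "ty": 0, "tz": 0, "fingers": 0},
  {"rx": 0, "ry": 0, "rz": 0, "tx": 0, "ty": 0, "tz": 0, "fingers": 0},
])

```text
time_s: 18.7
position: [562.8, 87.7, 122.1]
tool_rot: [-0.0, 0.741, 0.672, 0.0]
ft_force: [-8.3, -0.2, 23.0]
opening: 0.5
finger_force: 11.8
```

The force jumped to 23 N, so the rod has bottomed. I'll hold there.

Call:
servo_tool([
  {"rx": 0, "ry": 0, "rz": 0, "tx": 0, "ty": 0, "tz": 0, "fingers": 0},
  {"rx": 0, "ry": 0, "rz": 0, "tx": 0, "ty": 0, "tz": 0, "fingers": 0},
  {"rx": 0, "ry": 0, "rz": 0, "tx": 0, "ty": 0, "tz": 0, "fingers": 0},
  {"rx": 0, "ry": 0, "rz": 0, "tx": 0, "ty": 0, "tz": 0, "fingers": 0},
  {"rx": 0, "ry": 0, "rz": 0, "tx": 0, "ty": 0, "tz": 0, "fingers": 0},
  {"rx": 0, "ry": 0, "rz": 0, "tx": 0, "ty": 0, "tz": 0, "fingers": 0},
  {"rx": 0, "ry": 0, "rz": 0, "tx": 0, "ty": 0, "tz": 0, "fingers": 0},
  {"rx": 0, "ry": 0, "rz": 0, "tx": 0, "ty": 0, "tz": 0, "fingers": 0},
])

```text
time_s: 19.7
position: [562.7, 87.7, 122.1]
tool_rot: [-0.0, 0.741, 0.672, 0.0]
ft_force: [-8.7, 0.3, 23.9]
opening: 0.6
finger_force: 11.8
```

Call:
servo_tool([
  {"rx": 0, "ry": 0, "rz": 0, "tx": 0, "ty": 0, "tz": 0, "fingers": 0},
  {"rx": 0, "ry": 0, "rz": 0, "tx": 0, "ty": 0, "tz": 0, "fingers": 0},
  {"rx": 0, "ry": 0, "rz": 0, "tx": 0, "ty": 0, "tz": 0, "fingers": 0},
  {"rx": 0, "ry": 0, "rz": 0, "tx": 0, "ty": 0, "tz": 0, "fingers": 0},
  {"rx": 0, "ry": 0, "rz": 0, "tx": 0, "ty": 0, "tz": 0, "fingers": 0},
  {"rx": 0, "ry": 0, "rz": 0, "tx": 0, "ty": 0, "tz": 0, "fingers": 0},
  {"rx": 0, "ry": 0, "rz": 0, "tx": 0, "ty": 0, "tz": 0, "fingers": 0},
  {"rx": 0, "ry": 0, "rz": 0, "tx": 0, "ty": 0, "tz": 0, "fingers": 0},
])

```text
time_s: 20.7
position: [562.8, 87.7, 122.1]
tool_rot: [-0.0, 0.741, 0.672, 0.0]
ft_force: [-8.6, -1.2, 24.3]
opening: 0.5
finger_force: 11.8
```

Call:
servo_tool([
  {"rx": 0, "ry": 0, "rz": 0, "tx": 0, "ty": 0, "tz": 0.3, "fingers": 0},
  {"rx": 0, "ry": 0, "rz": 0, "tx": 0, "ty": 0, "tz": 0.5, "fingers": 0},
  {"rx": 0, "ry": 0, "rz": 0, "tx": 0, "ty": 0, "tz": 2, "fingers": 0},
  {"rx": 0, "ry": 0, "rz": 0, "tx": 0, "ty": 0, "tz": 4, "fingers": 0},
  {"rx": 0, "ry": 0, "rz": 0, "tx": 0, "ty": -4, "tz": 3, "fingers": 0},
  {"rx": 0, "ry": 0, "rz": 0, "tx": 0, "ty": -6, "tz": 0, "fingers": 0},
  {"rx": 0, "ry": 0, "rz": 0, "tx": 0, "ty": -6, "tz": 0, "fingers": 0},
  {"rx": 0, "ry": 0, "rz": 0, "tx": 0, "ty": -4, "tz": 0, "fingers": 0},
])

```text
time_s: 21.7
position: [562.0, -115.2, 219.2]
tool_rot: [0.0, 0.741, 0.671, -0.0]
ft_force: [0.6, 0.9, 0.3]
opening: 0.4
finger_force: 0.0
```

Call:
servo_tool([
  {"rx": 0, "ry": 0, "rz": 0, "tx": 0, "ty": -6, "tz": 0, "fingers": 0},
  {"rx": 0, "ry": 0, "rz": 0, "tx": 0, "ty": -6, "tz": 0, "fingers": 0},
  {"rx": 0, "ry": 0, "rz": 0, "tx": 0, "ty": -4, "tz": 0, "fingers": 0},
  {"rx": 0, "ry": 0, "rz": 0, "tx": 0, "ty": 0, "tz": 0, "fingers": 0},
  {"rx": 0, "ry": 0, "rz": 0, "tx": 0, "ty": 0, "tz": 0, "fingers": 0},
  {"rx": 0, "ry": 0, "rz": 0, "tx": 0, "ty": 0, "tz": 0, "fingers": 0},
  {"rx": 0, "ry": 0, "rz": 0, "tx": 0, "ty": 0, "tz": 0, "fingers": 0},
  {"rx": 0, "ry": 0, "rz": 0, "tx": 0, "ty": 0, "tz": 0, "fingers": 0},
])

```text
time_s: 22.7
position: [562.7, -271.8, 219.0]
tool_rot: [-0.0, 0.74, 0.672, 0.0]
ft_force: [0.2, -0.4, -0.4]
opening: 0.4
finger_force: 0.0
```

Run:
```python
from h import *
from scipy.optimize import least_squares
c=[read_camera(n) for n in("scene","top")];cs=[]
for k,(x0,y0,x1,y1) in zip(c,((225,165,265,205),(262,190,292,222))):
    im=k["image"].astype(int);m=(im[...,2]>150)&(im[...,1]<60)&(im[...,0]<60);M=0*m;M[y0:y1,x0:x1]=m[y0:y1,x0:x1]
    cs.append(np.argwhere(M)[:,::-1].mean(0))
r=least_squares(lambda X:np.r_[proj(c[0],X)-cs[0],proj(c[1],X)-cs[1]],[560,87,130]);print(cs,r.x,r.cost)
s=state();print(s["time_s"],s["position"],s["ft_force"])
cv2.imwrite("pics/k.png",cv2.resize(c[0]["image"][140:250,170:330],(800,550),interpolation=cv2.INTER_CUBIC))
```

```text
[array([245.24, 188.28]), array([276.51181102, 205.2992126 ])] [562.12425733  86.88944223 124.39043268] 0.007567219809921962
22.8 [ 562.57148411 -272.0940883   218.95141291] [ 0.78250367  0.85439259 -0.09039293]
```

View pics/k.png

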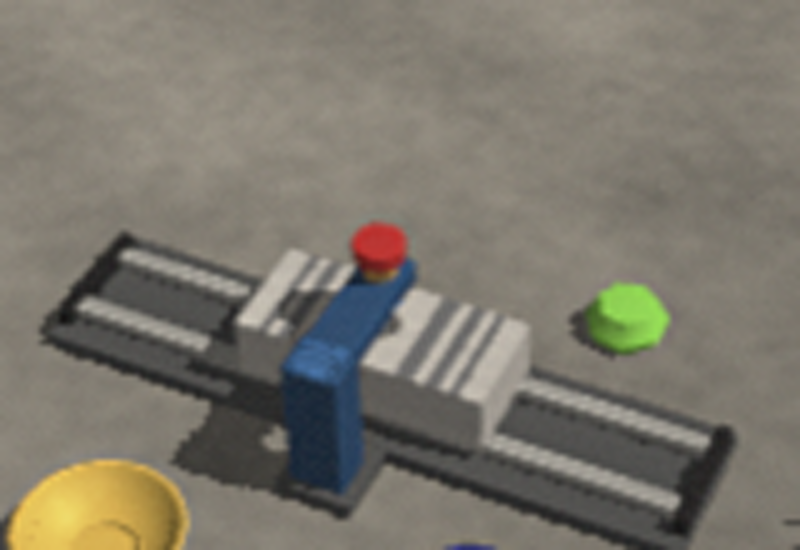

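The picture shows the red head at (380,245), down on the collar. Its measured height fell 35 mm, to about 129 mm at the top. The arm is clear and the bystanders haven't been touched.

```bash
python3 -c "
from plant import *
print(sign_off())"
```

```text
the job is handed in; nothing more can be done
None
```

The job is handed in, with no verdict shown: the bore was brought within about 1 mm of the rod's axis, the rod was held on its bottom at about 24 N for over 2 s and left standing there, the arm is clear, and no bystander was touched.

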